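# Work a seized locating pin out of a dosing stand and hang it up

## Robot

A 7-joint arm with a two-finger parallel gripper is mounted at the origin on the work surface. World frame = base frame: x ahead of the robot, y to its left, z up, the work surface at z = 0. Lengths are in m, angles in rad, forces in N, time in s.
With the tool pointing down it reaches from about 0.4 to 0.85 m from the base axis. Payload 10.4 kg.
Tool frame: the origin (TCP) lies at the very end of the fingers, on their centre line; the grasp point (between the pads) lies 19 mm behind it; z points along the fingers, y is the line along which they close (so a half turn about z gives the same grasp; the last joint's range is limited). The gripper opens to 85 mm and grips with 20 to 120 N. Pads are 22 mm wide; open, the fingers measure 114 mm over their backs; the gripper's body (76 mm by 85 mm) begins 54 mm behind the grasp point. The pads swing forward as they close: fully open they stand 13 mm farther back than shut.
Start: joints at [1.093, 0.332, -0.065, 1.46, 0.022, 1.35, -0.088], TCP at [0.275, -0.561, 0.231] pointing down, gripper open.
Joint ranges: [-2.6, 2.6], [-0.5, 2.12], [-1.47, 1.34], [0.16, 2.42], [-1.27, 4.41], [0.06, 2.06], [-2.6, 2.6]. Speed limits (rad/s): [2.22, 2.22, 2.79, 2.79, 3.14, 3.14, 3.14].

## Interface

Orientations are given as a unit quaternion [x, y, z, w].
In Python, from workcell import manip, vision, order gives the robot as it stands. The module is installed in compiled form; this text tells all that it offers.
- The arm moves only by the tool move_arm, never from a script. Its argument "motion" is a list of rows, each a list of 3 entries, a list of its own where there are three numbers: the shift along the tool's x, y, z scaled (see below), then the turn, a rotation vector about the tool's x, y, z scaled (see below), then the opening, from -1 (shut) to 1 (fully open). In form: [[[dx, dy, dz], [wx, wy, wz], hand], ...]. A call has 1 to 12 rows; each row shifts and turns the commanded pose from where the row before left it, along the tool's axes as they then stand; what a row does not reach is not made up. The controller multiplies each number of a shift by 0.75 m and each number of a turn by pi/4 rad. A row lasts 1/10 s, in which the tool goes at most 50 mm and 8.59 degrees, less where a joint would pass 70% of its speed; a pose out of reach is approached as far as the arm can. A call with a number of a shift or a turn outside -1 to 1 is refused whole. A call with a gripper value outside its range is refused whole. The fingers move at their own pace and stop on an object; "newtons" is the grip in N (left out, the last holds). Time passes only in rows, so rows that do not move let the fingers close. It gives the time, the measured TCP pose, the force, the opening and the grip force at its end, in the units of the state.
- manip.get_obs(): the state, without advancing time (a new reading comes with each control period).
- vision.camera(name): name is "scene" or "top" or "wrist"; returns a dict with "pixels" (400x640x3 uint8, red, green, blue), "fx", "fy", "cx", "cy" (pixels), "k1" (the pictures are not rectified: a ray, as slopes to the right and down, at radius r is drawn at 1 + k1 r^2 times it, then the intrinsics apply), "R" (3x3) and "t" (3): a world point X has camera coordinates R X + t. Camera axes: x right, y down, z forward; pixel columns grow to the right and rows downward; lengths in m; the calibration is good to about 2 mm. A picture is of the moment at which its call begins. There is no depth.
- order.hand_in(): hands the job in; it is judged then, once.
The state is a dict: "clock": time; "joint_pos": joint angles; "joint_velocities": joint speeds; "tau": joint torques, N m; "position": TCP position; "ee_rot": TCP orientation; "ft_force": force on the tool from outside, world axes, zero at the start; "torque": the same for the moment, N m; "grip_width": opening from 0.0 (shut) to 1.0 (fully open); "grasp_force": force on a finger pad.
Only numpy, scipy, OpenCV 4.12 (cv2) and the standard library are available. Lean on these libraries where they do the work, as an engineer would, in place of code of your own. Each camera call takes 0.05 s, during which the arm holds its last target. There are 200 camera calls.

## Task

The steel pin with the stirrup handle has seized in the carriage of the dosing stand: a straight pull only drags the heavy carriage up its guide rods, so twist the pin back and forth while you draw it slowly upward until it is right out, without letting the carriage ride up with it. Then hang the pin by its stirrup on the empty hook and let go. Do not knock over or push away the beaker, the jar or the two bottles.

Things in the scene. Friction and masses are not known exactly. Their poses are not given: they have to be found in the camera images.
- pin: Steel pin, 0.13 to 0.19 kg, upright in the bore. Origin: centre of the underside of its round flange (32 mm across, 7 mm thick), which lies on the carriage top at the start; z up along the pin. Below: round shank 20 mm thick, 32 mm long, tapered tip. Above: dark steel rectangular stirrup handle, z = 7 to 62 mm, 50 mm wide along y, 12 mm thick along x. Same look after half a turn.
- pin_grip (a point): Middle of the stirrup's window, 40 mm above the pin's origin: the height to grip at, from above, across the stirrup's 50 mm width (fingers closing along the pin's y), which leaves the window free for the hook.
- pin_bar (a point): Middle of the underside of the stirrup's top bar, 56 mm above the pin's origin; it rests on the hook when hung. The window under it is 38 mm wide (along y), 42 mm high (z = 14 to 56 mm) and open along the pin's x.
- stand: Dosing stand, fixed, at the left, middle or right place: grey base 200 x 150 x 16 mm, two upright rods 16 mm thick to z = 135 mm at x = +65, y = -45 and +45 mm, and on them an aluminium carriage from x = -80 to +90 mm, y = -65 to +65 mm, z = 30 to 85 mm. Origin: centre of the base's underside, z up.
- bore (a point): Mouth of the carriage's bore, at x = -30, z = 85 mm of the stand. A stiff lining grips the shank: dry friction of about 29 to 42 N in all, shared between turning and rising, so while the shank turns much faster at its surface than it rises, little opposes the rise. It grips until the pin has risen about 30 mm. The shank can turn without limit.
- carriage (a joint): Height in m by which the carriage has ridden up its rods; 0 = resting on its stops. Only its own weight (1.8 to 2.2 kg) keeps it down. A lift of a few mm is harmless (it sinks back by itself once the shank turns); more than 12 mm spoils the job.
- hook_empty: Fixed hook stand whose hook is empty: black round foot 110 mm across, steel post 14 mm thick at its origin (centre of the foot's underside), and at z = 190 mm a level steel wire 8 mm thick that runs 70 mm from the post along -x, then turns up; z up.
- hook_seat (a point): Top of the level wire of the empty hook, 45 mm out from the post, 194 mm up; axes as the hook stand's (the wire runs along x, its free end at -x).
- hook_tip (a point): Upturned free end of the empty hook's wire: 80 mm out from the post and 205 mm up (wire's centre; its round end reaches 209 mm).
- hook_used: The other fixed hook stand, same shape, with a round skimmer hanging on its hook. Origin: centre of its foot's underside.
- beaker: Glass beaker, 66 mm wide and 85 mm high, loose; origin under its centre, z up.
- jar: Low white jar, 60 mm wide and 50 mm high, loose; origin under its centre, z up.
- bottle: White bottle with a blue cap, 60 mm wide and 150 mm high, loose; origin under its centre, z up.
- amber: Amber glass bottle with a black cap, 56 mm wide and 120 mm high, loose; origin under its centre, z up.
Mind the look-alikes: they are no part of the job. What is shaped like the stand but turquoise is not meant. There is more than one size of the pin; the one meant has the size given above.

How it is judged:
By the outcome, as a careful person would: the job done as asked, in the order asked, and still so for the second after the job is handed in, with the robot touching nothing.
It also fails if it takes over 72 s, if anything falls off the work surface, if the arm or the gripper's body presses on something with over 40 N, if the wrist force passes 120 N, or if a joint passes its speed limit or range.

## Working session

There is one attempt and no reset: what is moved stays moved. The work goes in short steps, Python scripts to look and compute and a tool call to move; the robot and the scene stay as the last step left them, time stands still between calls to the robot, and variables do not carry over. Pictures are saved under pics/ and viewed, at most 10 in all, crops included, and the job is handed in when it is done.

Besides the shell and the picture viewer there is one more tool, called after "Call:" by a JSON object that holds its "method" and its "body". move_arm: Moves the arm, as the interface text tells. Its arguments: {"type":"object","properties":{"motion":{"type":"array"},"newtons":{"type":"number"}},"required":["motion"]}

```bash
mkdir -p pics; cat > h.py <<'E'
import numpy as np,cv2,pickle
from workcell import manip,vision,order
def snap(n,f):
    c=vision.camera(n); pickle.dump(c,open(f'pics/{f}.pkl','wb')); cv2.imwrite(f'pics/{f}.png',c['pixels'][:,:,::-1]); return c
def load(f): return pickle.load(open(f'pics/{f}.pkl','rb'))
def ray(c,u,v):
    d=np.array([(u-c['cx'])/c['fx'],(v-c['cy'])/c['fy']]); s=d.copy()
    for _ in range(30): s=d/(1+c['k1']*(s@s))
    R=np.array(c['R']);t=np.array(c['t']); return -R.T@t, R.T@np.array([s[0],s[1],1.])
def plane(c,u,v,z):
    o,d=ray(c,u,v); return o+d*(z-o[2])/d[2]
def proj(c,X):
    p=np.array(c['R'])@np.array(X)+np.array(c['t']); s=p[:2]/p[2]; s=s*(1+c['k1']*(s@s)); return np.array([s[0]*c['fx']+c['cx'],s[1]*c['fy']+c['cy']])
def tri(l):
    A=np.zeros((3,3));b=np.zeros(3)
    for o,d in l:
        d=d/np.linalg.norm(d);P=np.eye(3)-np.outer(d,d);A+=P;b+=P@o
    X=np.linalg.solve(A,b);return X,[float(np.linalg.norm((np.eye(3)-np.outer(d,d)/(d@d))@(X-o))) for o,d in l]
E
python3 - <<'E'
from h import *
for n in('scene','top'):
    c=snap(n,n+'0'); print(n,c['fx'],c['k1'],-np.array(c['R']).T@c['t'],np.round(c['R'],2).tolist())
o=manip.get_obs();print(o)
E
```

```text
scene 507.67177388543433 0.017778412453110733 [1.41202771 0.33317269 0.85858923] [[-0.33, 0.94, -0.0], [0.57, 0.2, -0.79], [-0.75, -0.26, -0.61]]
top 490.7712485589372 0.02818759251030845 [ 0.42373625 -0.01624376  1.31257459] [[-0.0, -1.0, -0.02], [-1.0, 0.01, -0.06], [0.06, 0.02, -1.0]]
{'clock': 0.1, 'joint_pos': array([ 1.09338831,  0.33281319, -0.06469825,  1.46086252,  0.02157574,
        1.34989344, -0.08847301]), 'joint_velocities': array([ 0.00061224, -0.00249572,  0.00050864, -0.00179559, -0.00116695,
       -0.00096148,  0.00028703]), 'tau': array([ 3.29051582e-03, -6.26743913e+01,  5.07114781e-02, -3.92430711e+01,
        1.64269132e-02,  7.04213278e-03,  3.99952489e-05]), 'position': array([ 0.27441154, -0.56116109,  0.23059018]), 'ee_rot': array([ 9.74250308e-01,  2.25468237e-01, -1.61436198e-04, -6.20510922e-04]), 'ft_force': array([-0.18560943,  0.62161257,  0.06630599]), 'torque': array([-0.01524628,  0.00631287, -0.05891522]), 'grasp_force': 0.0, 'grip_width': 0.9993816202664934}
```

View pics/scene0.png

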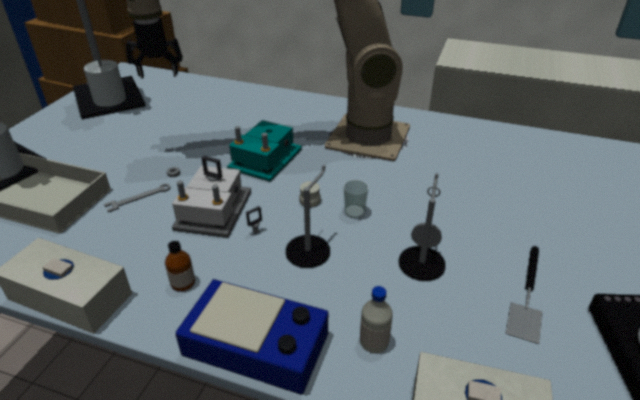

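View pics/top0.png

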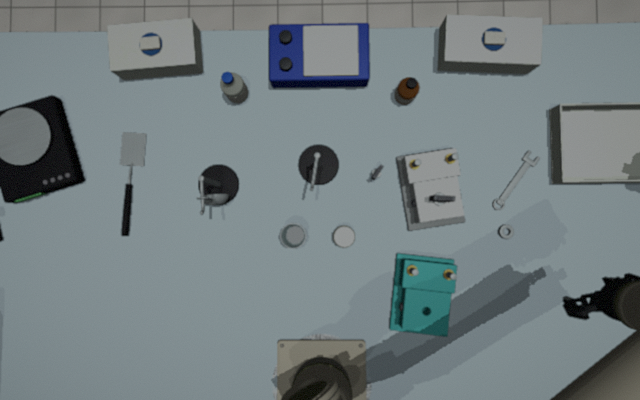

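The scene view shows the grey stand at about (212,200) with the pin at (211,168). The small look-alike pin lies near (254,217), the turquoise stand is at (265,148), the empty hook at (308,250) and the used hook at (422,262). In the top view, the stand is at (432,188), the pin at (441,198), the small pin at (375,172) and the empty hook at (318,165). The grey stand's pin is the one meant, because it sits in the grey carriage and looks bigger than the loose one. I'll confirm with an enlarged crop.

```bash
python3 - <<'E'
from h import *
a=load('top0')['pixels'];b=load('scene0')['pixels']
r=lambda p,x,y,w,h:cv2.resize(p[y:y+h,x:x+w,::-1],(400,300),interpolation=cv2.INTER_CUBIC)
im=np.vstack([np.hstack([r(a,385,140,100,75+15),r(a,280,140,100,75)]),np.hstack([r(b,165,145,100,75+15),r(b,270,155,120,90)])])
im=np.clip(im.astype(float)*1.5,0,255).astype('uint8')
cv2.imwrite('pics/crop1.png',im)
E
```

```text
(no output)
```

View pics/crop1.png

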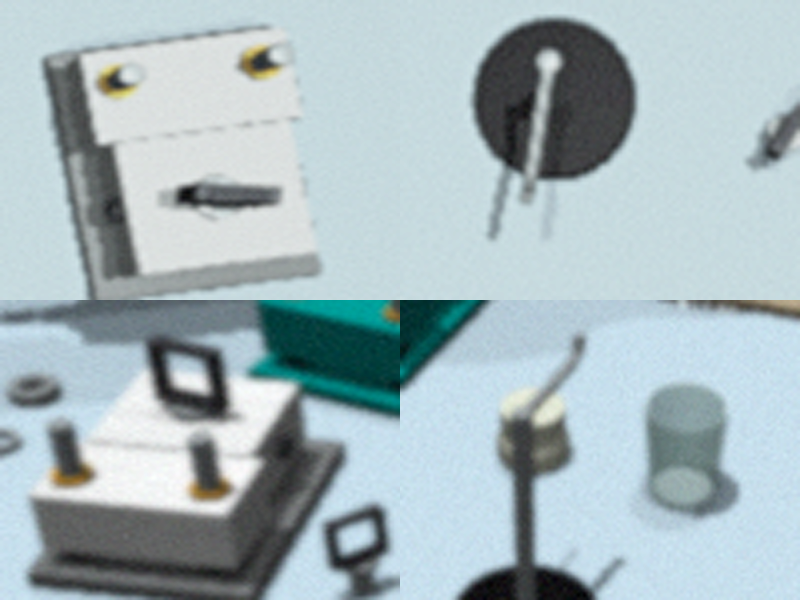

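The crop confirms it: the stirrup in the grey carriage has its bar at top (446,198), scene (212,158), and is bigger than the loose pin. The hook wire runs from top (317,155) to (312,189), rising to its tip at scene (323,168). Next I measure.

```bash
python3 - <<'E'
from h import *
t=load('top0');s=load('scene0')
T=lambda x,y,k=10/3,x0=385:(x0+x/4,140+y/k)
S=lambda x,y:(165+x/4,145+(y-300)*.3)
H=lambda x,y:(270+(x-400)*.3,155+(y-300)*.3)
print('bar ends top z147',plane(t,*T(205,191),.147),plane(t,*T(283,193),.147))
print('bar scene ends z.147',plane(s,*S(153,338),.147),plane(s,*S(226,350),.147))
print('tri bar',tri([ray(t,*T(244,192)),ray(s,*S(190,342))]))
for a,b in(((133,75),(62,424)),((273,60),(202,436))):
  print('rod',plane(t,*T(*a),.135),tri([ray(t,*T(*a)),ray(s,*S(*b))]))
p=t
print('base corners z16',[plane(t,*T(*q),.016).round(4) for q in((92,300),(320,272))])
print('carr corners z85',[plane(t,*T(*q),.085).round(4) for q in((80,55),(287,27),(138,274),(318,250))])
Tp=lambda x,y:(280+(x-400)/4,140+y/4)
print('foot',plane(t,*Tp(555,98),.008),plane(t,*Tp(473,98),.008),plane(t,*Tp(636,98),.008))
print('post',plane(t,*Tp(548,58),.194),tri([ray(t,*Tp(548,58)),ray(s,*H(522,413))]))
print('tip',plane(t,*Tp(527,199),.209),tri([ray(t,*Tp(527,197)),ray(s,*H(579,341))]))
m=cv2.inRange(t['pixels'],(0,0,0),(70,70,70))[130:200,280:350]
# objects
for n,u,v,z in(('beaker',293,235,.06),('jar',344,236,.04),('usedfoot',218,184,.005),('amber',407,90,.1),('bottle',231,85,.1)):print(n,plane(t,u,v,z))
E
```

```text
bar ends top z147 [ 0.47848752 -0.27652402  0.147     ] [ 0.47680461 -0.32204332  0.147     ]
bar scene ends z.147 [ 0.47564038 -0.3169196   0.147     ] [ 0.47505072 -0.26472361  0.147     ]
tri bar (array([ 0.47573563, -0.2947779 ,  0.14892577]), [0.00432584421065128, 0.004325844210651309])
rod [ 0.56282948 -0.23797291  0.135     ] (array([ 0.58177314, -0.27150806,  0.1447291 ]), [0.039708988153211784, 0.039708988153211805])
rod [ 0.57294222 -0.32126063  0.135     ] (array([ 0.557948  , -0.284447  ,  0.12795441]), [0.04014871821314176, 0.040148718213141664])
base corners z16 [array([ 0.3993, -0.2307,  0.016 ]), array([ 0.4207, -0.379 ,  0.016 ])]
carr corners z85 [array([ 0.5841, -0.2147,  0.085 ]), array([ 0.604 , -0.3433,  0.085 ]), array([ 0.4198, -0.2479,  0.085 ]), array([ 0.4371, -0.3588,  0.085 ])]
foot [0.57458189 0.00244164 0.008     ] [0.57499342 0.05726028 0.008     ] [ 0.57416886 -0.05160183  0.008     ]
post [0.57614695 0.00366822 0.194     ] (array([0.57604624, 0.00452999, 0.19246704]), [0.0008896443098565306, 0.0008896443098565225])
tip [0.49426701 0.01564778 0.209     ] (array([0.4956591 , 0.0165931 , 0.20108014]), [0.0007641789565524926, 0.0007641789565525402])
beaker [0.38863306 0.06824048 0.06      ]
jar [ 0.38494674 -0.06218321  0.04      ]
usedfoot [0.52434418 0.27294316 0.005     ]
amber [ 0.7485044  -0.21953826  0.1       ]
bottle [0.76612929 0.2204795  0.1       ]
```

Call:
{"method": "move_arm", "body": {"motion": [[[0.057,-0.029,0],[0,0,0],1],[[0.057,-0.029,0],[0,0,0],1],[[0.057,-0.029,0],[0,0,0],1],[[0.057,-0.029,0],[0,0,0],1],[[0.057,-0.029,0],[0,0,0],1],[[0.057,-0.029,0],[0,0,0],1],[[0.057,-0.029,0],[0,0,0],1],[[0,0,0],[0,0,0.15],1],[[0,0,0],[0,0,0.15],1],[[0,0,0],[0,0,0.15],1],[[0,0,0],[0,0,0.13],1],[[0,0,0],[0,0,0],1]], "newtons": 80}}

```text
clock: 1.3
position: [0.4764, -0.2931, 0.231]
ee_rot: [1.0, -0.001, -0.0, -0.0]
ft_force: [0.4, -0.6, -0.1]
grip_width: 0.999
grasp_force: 0.0
```

```bash
cat > st.py <<'E'
from h import *
o=manip.get_obs()
from scipy.spatial.transform import Rotation as R
M=R.from_quat(o['ee_rot']).as_matrix()
print('t',round(o['clock'],2),'p',o['position'].round(4),'tx',M[:,0].round(3),'tz',M[:,2].round(3),'f',o['ft_force'].round(1),'tq',o['torque'].round(2),'w',round(o['grip_width'],3),'gf',round(o['grasp_force'],1),'q',o['joint_pos'].round(2))
E
python3 st.py; python3 - <<'E'
from h import *
c=snap('wrist','w1');print(proj(c,[.475,-.293,.147]),-np.array(c['R']).T@c['t'])
im=cv2.resize(c['pixels'][:,:,::-1],(800,500));cv2.imwrite('pics/w1b.png',np.clip(im*1.4,0,255).astype('uint8'))
E
```

```text
t 1.3 p [ 0.4764 -0.2931  0.231 ] tx [ 1.    -0.002 -0.001] tz [-0.001  0.    -1.   ] f [ 0.4 -0.6 -0.1] tq [ 0.02 -0.02  0.06] w 0.999 gf 0.0 q [ 0.68  0.2  -0.24  1.63  0.05  1.32 -1.14]
[318.70923535 210.58014399] [ 0.54422688 -0.29245732  0.37325292]
```

View pics/w1b.png

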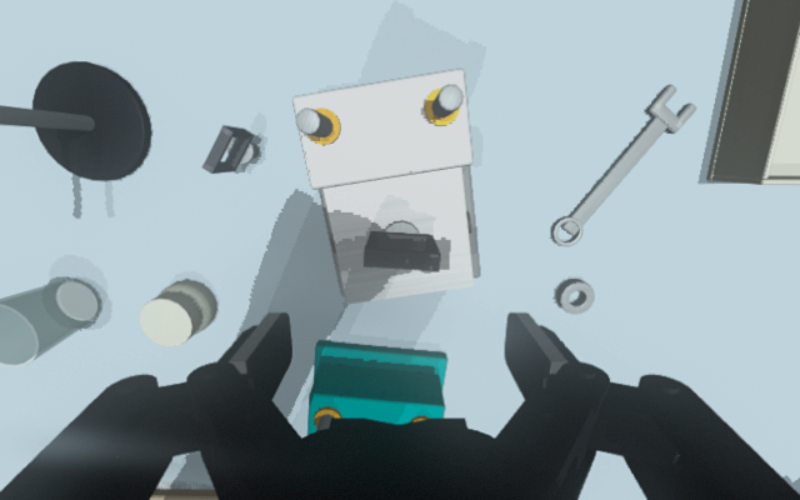

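The wrist view shows the stirrup at about (402,250) in the 800-px picture, roughly centred between the fingers and turned slightly. I'll enlarge it to get the exact offset and yaw.

```bash
python3 - <<'E'
from h import *
c=load('w1')
for x,y,z in((.481,-.268,.147),(.481,-.318,.147),(.469,-.268,.147),(.469,-.318,.147),(.481,-.268,.092),(.481,-.318,.092)):print((x,y,z),proj(c,[x,y,z]).round(1))
p=c['pixels'][165:235,270:370,::-1]
im=cv2.resize(p,(800,560),interpolation=cv2.INTER_NEAREST).astype(float)
cv2.imwrite('pics/w1c.png',np.clip(255*(im/255)**.55,0,255).astype('uint8'))
E
```

```text
(0.481, -0.268, 0.147) [288.  203.6]
(0.481, -0.318, 0.147) [349.4 203.5]
(0.469, -0.268, 0.147) [288.4 217.6]
(0.469, -0.318, 0.147) [349.  217.5]
(0.481, -0.268, 0.092) [293.5 188.7]
(0.481, -0.318, 0.092) [343.6 188.6]
```

View pics/w1c.png

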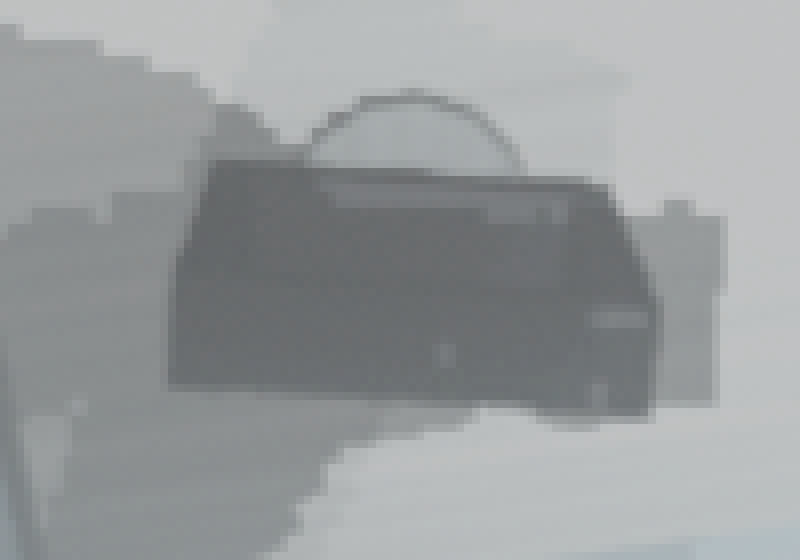

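Call:
{"method": "move_arm", "body": {"motion": [[[0.001,0.0032,0.03],[0,0,0.087],1],[[0,0,0.05],[0,0,0],1],[[0,0,0.05],[0,0,0],1],[[0,0,0.042],[0,0,0],1],[[0,0,0],[0,0,0],-1],[[0,0,0],[0,0,0],-1],[[0,0,0],[0,0,0],-1],[[0,0,0],[0,0,0],-1],[[0,0,0],[0,0,0],-1]], "newtons": 80}}

```text
clock: 2.25
position: [0.4783, -0.2961, 0.1045]
ee_rot: [0.999, -0.034, 0.001, 0.001]
ft_force: [-2.3, 2.1, 7.4]
grip_width: 0.569
grasp_force: 84.1
```

```bash
python3 st.py
```

```text
t 2.25 p [ 0.4783 -0.2961  0.1045] tx [ 0.998 -0.068  0.003] tz [ 0.003 -0.002 -1.   ] f [-2.3  2.1  7.4] tq [ 0.39  0.4  -0.01] w 0.569 gf 84.1 q [ 0.67  0.31 -0.23  1.77  0.08  1.07 -1.23]
```

Call:
{"method": "move_arm", "body": {"motion": [[[0,0,0],[0,0,-0.19],-1],[[0,0,0],[0,0,-0.19],-1],[[0,0,-0.0004],[0,0,-0.19],-1],[[0,0,-0.0004],[0,0,-0.19],-1],[[0,0,-0.0004],[0,0,-0.19],-1],[[0,0,-0.0004],[0,0,-0.19],-1]]}}

```text
clock: 2.85
position: [0.4776, -0.2957, 0.1043]
ee_rot: [0.915, 0.404, 0.0, 0.0]
ft_force: [0.5, 1.8, -4.1]
grip_width: 0.575
grasp_force: 83.5
```

```bash
python3 st.py
```

```text
t 2.85 p [ 0.4776 -0.2957  0.1043] tx [0.673 0.739 0.   ] tz [ 0.001 -0.    -1.   ] f [ 0.5  1.8 -4.1] tq [ 0.27 -0.09 -0.38] w 0.575 gf 83.5 q [ 0.78  0.32 -0.36  1.77  0.13  1.07 -0.36]
```

Call:
{"method": "move_arm", "body": {"motion": [[[0,0,-0.0005],[0,0,-0.19],-1],[[0,0,-0.0005],[0,0,-0.19],-1],[[0,0,-0.0005],[0,0,-0.19],-1],[[0,0,-0.0005],[0,0,-0.19],-1],[[0,0,-0.0005],[0,0,-0.19],-1],[[0,0,-0.0005],[0,0,-0.19],-1],[[0,0,-0.0005],[0,0,-0.19],-1],[[0,0,-0.0005],[0,0,-0.19],-1],[[0,0,-0.0005],[0,0,-0.19],-1],[[0,0,-0.0005],[0,0,-0.19],-1],[[0,0,-0.0005],[0,0,-0.19],-1],[[0,0,-0.0005],[0,0,-0.19],-1]]}}

```text
clock: 4.05
position: [0.4771, -0.2951, 0.1071]
ee_rot: [0.256, 0.967, 0.001, -0.0]
ft_force: [4.5, 0.3, -17.6]
grip_width: 0.571
grasp_force: 85.3
```

```bash
python3 st.py; python3 - <<'E'
from h import *
snap('scene','s2')
E
```

```text
t 4.05 p [ 0.4771 -0.2951  0.1071] tx [-0.869  0.496  0.001] tz [-0.     0.001 -1.   ] f [  4.5   0.3 -17.6] tq [ 0.08 -1.12 -0.4 ] w 0.571 gf 85.3 q [ 1.    0.37 -0.63  1.75  0.24  1.1   1.35]
```

```bash
cat > lift.py <<'E'
from h import *
import sys
a=load('scene0')
if len(sys.argv)>2: snap('scene',sys.argv[1])
b=load(sys.argv[1])
g=lambda c:cv2.cvtColor(c['pixels'],cv2.COLOR_RGB2GRAY).astype(np.float32)
# carriage front lower corner/edge, scene px
A=g(a)[192:216,173:230];B=g(b)
r=cv2.matchTemplate(B[182:226,163:240],A,cv2.TM_CCOEFF_NORMED);_,m,_,l=cv2.minMaxLoc(r)
d,_=cv2.phaseCorrelate(A,np.ascontiguousarray(B[192:216,173:230]),cv2.createHanningWindow(A.shape[::-1],cv2.CV_32F))
p=proj(a,[.59,-.28,.085]);q=proj(a,[.59,-.28,.095]);print('shift',l[0]-10,l[1]-10,m,np.round(d,2),'10mm =',q-p)
# column edge profile (carriage top-front edge)
for u in(195,205):print(u,a['pixels'][186:214:2,u].mean(1).astype(int),b['pixels'][186:214:2,u].mean(1).astype(int))
E
python3 lift.py s2
```

```text
shift 0 0 0.994429886341095 [0.27 0.03] 10mm = [-0.61130135 -3.2106679 ]
195 [158 146 160 163 161 161 164 161 160 160 123  68  63  63] [148 139 152 155 153 155 157 155 156 155 122  72  67  69]
205 [160 149 147 162 162 164 166 162 164 162 157  97  68  66] [154 140 142 156 157 157 154 157 158 163 159 100  70  70]
```

Call:
{"method": "move_arm", "body": {"motion": [[[0,0,-0.0003],[0,0,-0.19],-1],[[0,0,-0.0003],[0,0,-0.19],-1],[[0,0,-0.0003],[0,0,-0.19],-1],[[0,0,-0.0003],[0,0,-0.19],-1],[[0,0,-0.0003],[0,0,-0.19],-1],[[0,0,-0.0003],[0,0,-0.19],-1]]}}

```text
clock: 4.7
position: [0.477, -0.2954, 0.1088]
ee_rot: [-0.186, 0.983, 0.0, -0.0]
ft_force: [3.5, 1.0, -15.1]
grip_width: 0.57
grasp_force: 85.9
```

```bash
python3 st.py; python3 lift.py s3 1
```

```text
t 4.7 p [ 0.477  -0.2954  0.1088] tx [-0.931 -0.365  0.   ] tz [-0.     0.001 -1.   ] f [  3.5   1.  -15.1] tq [ 0.22 -0.77 -0.38] w 0.57 gf 85.9 q [ 1.12  0.4  -0.78  1.74  0.31  1.12  2.19]
shift 0 0 0.9941368699073792 [-0.02  0.24] 10mm = [-0.61130135 -3.2106679 ]
195 [158 146 160 163 161 161 164 161 160 160 123  68  63  63] [152 141 151 158 156 157 157 154 154 156 123  72  67  69]
205 [160 149 147 162 162 164 166 162 164 162 157  97  68  66] [152 146 142 159 159 154 158 161 158 167 159 100  72  70]
```

Call:
{"method": "move_arm", "body": {"motion": [[[0,0,0],[0,0,0.19],-1],[[0,0,0],[0,0,0.19],-1],[[0,0,-0.0004],[0,0,0.19],-1],[[0,0,-0.0004],[0,0,0.19],-1],[[0,0,-0.0004],[0,0,0.19],-1],[[0,0,-0.0004],[0,0,0.19],-1],[[0,0,-0.0004],[0,0,0.19],-1],[[0,0,-0.0004],[0,0,0.19],-1],[[0,0,-0.0004],[0,0,0.19],-1],[[0,0,-0.0004],[0,0,0.19],-1],[[0,0,-0.0004],[0,0,0.19],-1],[[0,0,-0.0004],[0,0,0.19],-1]]}}

```text
clock: 5.95
position: [0.4774, -0.2955, 0.1119]
ee_rot: [0.656, 0.755, 0.0, 0.0]
ft_force: [4.8, -2.4, -16.5]
grip_width: 0.574
grasp_force: 85.9
```

Call:
{"method": "move_arm", "body": {"motion": [[[0,0,-0.0004],[0,0,0.19],-1],[[0,0,-0.0004],[0,0,0.19],-1],[[0,0,-0.0004],[0,0,0.19],-1],[[0,0,-0.0004],[0,0,0.19],-1],[[0,0,-0.0004],[0,0,0.19],-1],[[0,0,-0.0004],[0,0,0.19],-1],[[0,0,-0.0004],[0,0,0.19],-1],[[0,0,-0.0004],[0,0,0.19],-1],[[0,0,-0.0004],[0,0,0.19],-1],[[0,0,-0.0004],[0,0,0.19],-1],[[0,0,-0.0004],[0,0,0.19],-1],[[0,0,-0.0004],[0,0,0.19],-1]]}}

```text
clock: 7.15
position: [0.4772, -0.2957, 0.1154]
ee_rot: [0.999, -0.04, 0.0, 0.0]
ft_force: [3.7, -2.0, -15.6]
grip_width: 0.571
grasp_force: 85.8
```

```bash
python3 st.py; python3 lift.py s4 1
```

```text
t 7.15 p [ 0.4772 -0.2957  0.1154] tx [ 0.997 -0.08   0.   ] tz [ 0. -0. -1.] f [  3.7  -2.  -15.6] tq [-0.59 -0.98  0.37] w 0.571 gf 85.8 q [ 0.67  0.3  -0.23  1.76  0.08  1.09 -1.24]
shift 0 0 0.9947263598442078 [0.19 0.14] 10mm = [-0.61130135 -3.2106679 ]
195 [158 146 160 163 161 161 164 161 160 160 123  68  63  63] [150 142 152 159 159 158 155 156 159 155 124  72  68  67]
205 [160 149 147 162 162 164 166 162 164 162 157  97  68  66] [150 142 144 158 160 159 159 158 160 161 159 102  70  66]
```

Call:
{"method": "move_arm", "body": {"motion": [[[0,0,-0.0004],[0,0,0.19],-1],[[0,0,-0.0004],[0,0,0.19],-1],[[0,0,-0.0004],[0,0,0.19],-1],[[0,0,-0.0004],[0,0,0.19],-1],[[0,0,-0.0004],[0,0,0.19],-1],[[0,0,0],[0,0,-0.19],-1],[[0,0,0],[0,0,-0.19],-1],[[0,0,-0.0003],[0,0,-0.19],-1],[[0,0,-0.0004],[0,0,-0.19],-1],[[0,0,-0.0004],[0,0,-0.19],-1],[[0,0,-0.0004],[0,0,-0.19],-1],[[0,0,-0.0004],[0,0,-0.19],-1]]}}

```text
clock: 8.4
position: [0.4773, -0.2954, 0.1186]
ee_rot: [0.993, 0.117, 0.0, -0.0]
ft_force: [4.4, -0.7, -14.8]
grip_width: 0.568
grasp_force: 86.1
```

Call:
{"method": "move_arm", "body": {"motion": [[[0,0,-0.0004],[0,0,-0.19],-1],[[0,0,-0.0004],[0,0,-0.19],-1],[[0,0,-0.0004],[0,0,-0.19],-1],[[0,0,-0.0004],[0,0,-0.19],-1],[[0,0,-0.0004],[0,0,-0.19],-1],[[0,0,-0.0004],[0,0,-0.19],-1],[[0,0,-0.0004],[0,0,-0.19],-1],[[0,0,-0.0004],[0,0,-0.19],-1],[[0,0,-0.0004],[0,0,-0.19],-1],[[0,0,-0.0004],[0,0,-0.19],-1],[[0,0,-0.0004],[0,0,-0.19],-1],[[0,0,-0.0004],[0,0,-0.19],-1]]}}

```text
clock: 9.6
position: [0.4772, -0.2951, 0.122]
ee_rot: [0.53, 0.848, 0.0, -0.0]
ft_force: [4.9, 1.0, -15.7]
grip_width: 0.569
grasp_force: 86.0
```

Call:
{"method": "move_arm", "body": {"motion": [[[0,0,-0.0004],[0,0,-0.19],-1],[[0,0,-0.0004],[0,0,-0.19],-1],[[0,0,-0.0004],[0,0,-0.19],-1],[[0,0,-0.0004],[0,0,-0.19],-1],[[0,0,-0.0004],[0,0,-0.19],-1],[[0,0,-0.0004],[0,0,-0.19],-1],[[0,0,-0.0004],[0,0,-0.19],-1],[[0,0,-0.0004],[0,0,-0.19],-1],[[0,0,-0.0004],[0,0,-0.19],-1]]}}

```text
clock: 10.5
position: [0.4769, -0.2953, 0.1245]
ee_rot: [-0.113, 0.994, 0.0, -0.0]
ft_force: [4.0, -0.3, -17.9]
grip_width: 0.575
grasp_force: 85.9
```

```bash
python3 st.py; python3 lift.py s5 1
```

```text
t 10.5 p [ 0.4769 -0.2953  0.1245] tx [-0.975 -0.224  0.   ] tz [-0.001  0.001 -1.   ] f [  4.   -0.3 -17.9] tq [ 0.05 -1.03 -0.31] w 0.575 gf 85.9 q [ 1.09  0.37 -0.74  1.73  0.27  1.14  2.07]
shift 0 0 0.9944725036621094 [ 0.05 -0.12] 10mm = [-0.61130135 -3.2106679 ]
195 [158 146 160 163 161 161 164 161 160 160 123  68  63  63] [149 141 153 158 155 158 156 158 158 154 121  70  69  70]
205 [160 149 147 162 162 164 166 162 164 162 157  97  68  66] [153 145 144 158 156 157 160 157 160 164 160 100  69  68]
```

Call:
{"method": "move_arm", "body": {"motion": [[[0,0,0],[0,0,0.19],-1],[[0,0,0],[0,0,0.19],-1],[[0,0,-0.0003],[0,0,0.19],-1],[[0,0,-0.0004],[0,0,0.19],-1],[[0,0,-0.0004],[0,0,0.19],-1],[[0,0,-0.0004],[0,0,0.19],-1],[[0,0,-0.0004],[0,0,0.19],-1],[[0,0,-0.0004],[0,0,0.19],-1],[[0,0,-0.0004],[0,0,0.19],-1],[[0,0,-0.0004],[0,0,0.19],-1],[[0,0,-0.0004],[0,0,0.19],-1],[[0,0,-0.0004],[0,0,0.19],-1]]}}

```text
clock: 11.75
position: [0.4773, -0.2955, 0.1276]
ee_rot: [0.71, 0.704, 0.0, -0.0]
ft_force: [4.7, -1.9, -17.0]
grip_width: 0.575
grasp_force: 86.0
```

Call:
{"method": "move_arm", "body": {"motion": [[[0,0,-0.0004],[0,0,0.19],-1],[[0,0,-0.0004],[0,0,0.19],-1],[[0,0,-0.0004],[0,0,0.19],-1],[[0,0,-0.0004],[0,0,0.19],-1],[[0,0,-0.0004],[0,0,0.19],-1],[[0,0,-0.0004],[0,0,0.19],-1],[[0,0,-0.0004],[0,0,0.19],-1],[[0,0,-0.0004],[0,0,0.19],-1],[[0,0,-0.0004],[0,0,0.19],-1],[[0,0,-0.0004],[0,0,0.19],-1],[[0,0,-0.0004],[0,0,0.19],-1],[[0,0,-0.0004],[0,0,0.19],-1]]}}

```text
clock: 12.95
position: [0.4779, -0.2961, 0.1334]
ee_rot: [0.993, -0.114, 0.001, 0.001]
ft_force: [0.1, 0.1, -1.1]
grip_width: 0.569
grasp_force: 87.7
```

Call:
{"method": "move_arm", "body": {"motion": [[[0,0,-0.0004],[0,0,0.19],-1],[[0,0,-0.0004],[0,0,0.19],-1],[[0,0,-0.0004],[0,0,0.19],-1],[[0,0,-0.0004],[0,0,0.19],-1],[[0,0,-0.0004],[0,0,0.19],-1],[[0,0,0],[0,0,-0.19],-1],[[0,0,0],[0,0,-0.19],-1],[[0,0,-0.0003],[0,0,-0.19],-1],[[0,0,-0.0004],[0,0,-0.19],-1],[[0,0,-0.0004],[0,0,-0.19],-1],[[0,0,-0.0004],[0,0,-0.19],-1],[[0,0,-0.0004],[0,0,-0.19],-1]]}}

```text
clock: 14.15
position: [0.4779, -0.2961, 0.1363]
ee_rot: [0.999, 0.041, 0.001, 0.001]
ft_force: [-0.3, 0.5, -1.5]
grip_width: 0.573
grasp_force: 87.6
```

```bash
python3 st.py; python3 lift.py s6 1
```

```text
t 14.15 p [ 0.4779 -0.2961  0.1363] tx [0.997 0.082 0.002] tz [ 0.002 -0.001 -1.   ] f [-0.3  0.5 -1.5] tq [-0.02 -0.    0.01] w 0.573 gf 87.6 q [ 0.69  0.28 -0.26  1.74  0.08  1.13 -1.08]
shift 0 0 0.9943701028823853 [-0.02  0.29] 10mm = [-0.61130135 -3.2106679 ]
195 [158 146 160 163 161 161 164 161 160 160 123  68  63  63] [151 141 153 156 157 158 158 155 156 157 120  76  64  66]
205 [160 149 147 162 162 164 166 162 164 162 157  97  68  66] [150 144 142 158 155 154 158 159 160 160 161 102  66  68]
```

The pin is free at 32 mm rise with only its own weight on the tool, and the carriage has stayed down. Lifting it and carrying it to the hook.

Call:
{"method": "move_arm", "body": {"motion": [[[0,0,-0.025],[0,0,0],-1],[[0,0,-0.035],[0,0,0.145],-1],[[0,0,-0.033],[0,0,0.145],-1],[[-0.011,-0.046,0],[0,0,0],-1],[[-0.011,-0.046,0],[0,0,0],-1],[[-0.011,-0.046,0],[0,0,0],-1],[[-0.011,-0.046,0],[0,0,0],-1],[[-0.011,-0.046,0],[0,0,0],-1],[[-0.011,-0.046,0],[0,0,0],-1],[[-0.01,-0.046,0],[0,0,0],-1],[[-0.01,-0.046,0],[0,0,0],-1],[[-0.01,-0.046,0],[0,0,0],-1]]}}

```text
clock: 15.4
position: [0.4519, 0.0235, 0.2057]
ee_rot: [0.997, -0.077, 0.001, 0.0]
ft_force: [0.8, 0.1, -0.4]
grip_width: 0.572
grasp_force: 87.6
```

Call:
{"method": "move_arm", "body": {"motion": [[[0,0,0],[0,0,0],-1],[[0,0,0],[0,0,0],-1]]}}

```text
clock: 15.6
position: [0.4521, 0.0224, 0.2054]
ee_rot: [0.997, -0.075, 0.001, 0.0]
ft_force: [0.0, -0.2, -2.8]
grip_width: 0.575
grasp_force: 87.6
```

```bash
python3 st.py; python3 - <<'E'
from h import *
s=snap('scene','s7');w=snap('wrist','w7');t=snap('top','t7')
a=cv2.resize(s['pixels'][110:260,250:400,::-1],(400,400),interpolation=cv2.INTER_CUBIC)
b=cv2.resize(w['pixels'][:,:,::-1],(640,400))[:,120:520]
im=np.hstack([a,b]);cv2.imwrite('pics/h7.png',np.clip(255*(im/255.)**.7,0,255).astype('uint8'))
E
```

```text
t 15.6 p [0.4521 0.0224 0.2054] tx [ 0.989 -0.15   0.002] tz [ 0.002 -0.001 -1.   ] f [ 0.  -0.2 -2.8] tq [-0.02  0.02 -0.01] w 0.575 gf 87.6 q [ 0.37 -0.01 -0.51  1.91 -0.    1.24 -1.86]
```

View pics/h7.png

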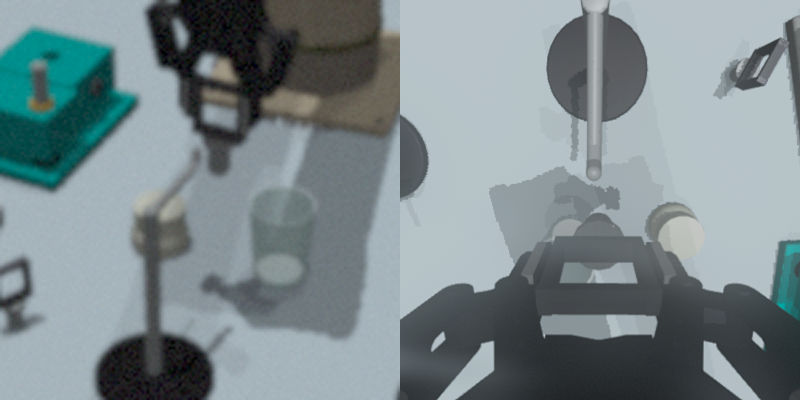

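In the wrist half, the wire's tip is at (593,172) and the post end at (594,5). The stirrup's top front edge runs from (537,284) to (662,284) with the window clear, so it is nearly lined up. Computing the offset.

```bash
python3 - <<'E'
from h import *
w=load('w7');k=lambda u:u-400+120
tip=plane(w,k(593),174,.207);post=plane(w,k(594),5,.196)
print('tip',tip,'post',post,np.linalg.norm((tip-post)[:2]),np.arctan2(*(post-tip)[1::-1]))
for e in(((536,284),(662,284)),((548,237),(648,238))): 
  print([plane(w,k(a),b,z).round(4) for (a,b) in e for z in(.248,)])
# window lower corners of near face / flange
print('pin shank tip?',proj(w,[.4521,.0224,.15]),'bar centre pred',proj(w,[.4521,.0224,.248]))
o=np.array([.4521,.0224]);T=np.array([[.989,-.15],[-.15,-.989]])
print('tip rel tool xy',T@(tip[:2]-o),'post rel',T@(post[:2]-o))
s=load('s7')
S=lambda x,y:(250+x*.375,110+y*.375)
for n,p in (('tip',(194,153)),('post',(152,212)),('bar top mid',(218,68)),('window bottom',(217,133)),('flange bottom',(218,145))):
  # intersect with vertical line through known xy -> z
  x=(.4521,.0224) if n[0] in'bwf' else (tip[:2] if n=='tip' else post[:2])
  print(n,tri([ray(s,*S(*p)),(np.array([*x,0.]),np.array([0,0,1.]))]))
E
```

```text
tip [0.49559687 0.01792297 0.207     ] post [0.57137006 0.0057672  0.196     ] 0.07674203239531165 -0.1590678080997331
[array([0.4631, 0.0448, 0.248 ]), array([ 0.4557, -0.0037,  0.248 ])]
[array([0.4817, 0.0363, 0.248 ]), array([ 4.757e-01, -2.000e-04,  2.480e-01])]
pin shank tip? [317.45111705 220.65713801] bar centre pred [317.23449733 300.82557275]
tip rel tool xy [ 0.04368996 -0.00209675] post rel [ 0.12045301 -0.00144067]
tip (array([0.49603962, 0.01664747, 0.20112766]), [0.0013501610779270523, 0.0013501610779271197])
post (array([0.57157273, 0.00524872, 0.18785466]), [0.0005566809225540548, 0.0005566809225539747])
bar top mid (array([0.45221621, 0.02204197, 0.26235118]), [0.000376420134844015, 0.00037642013484398193])
window bottom (array([0.45222161, 0.02202536, 0.19573451]), [0.0003938817786896208, 0.00039388177868958623])
flange bottom (array([0.45205923, 0.02252604, 0.18293868]), [0.00013247258868736745, 0.0001324725886873955])
```

Call:
{"method": "move_arm", "body": {"motion": [[[0,-0.0033,0.0313],[0,0,0],-1],[[0,0,0],[0,0,0],-1],[[0.015,0,0],[0,0,0],-1],[[0.015,0,0],[0,0,0],-1],[[0.015,0,0],[0,0,0],-1],[[0.015,0,0],[0,0,0],-1],[[0.015,0,0],[0,0,0],-1],[[0.015,0,0],[0,0,0],-1],[[0.011,0,0],[0,0,0],-1],[[0,0,0],[0,0,0],-1]]}}

```text
clock: 16.75
position: [0.5278, 0.0132, 0.1807]
ee_rot: [0.997, -0.074, -0.0, -0.0]
ft_force: [0.1, -0.5, -0.8]
grip_width: 0.57
grasp_force: 87.6
```

```bash
python3 st.py; python3 - <<'E'
from h import *
s=snap('scene','s8');w=snap('wrist','w8')
a=cv2.resize(s['pixels'][110:260,250:400,::-1],(400,400),interpolation=cv2.INTER_CUBIC)
b=w['pixels'][:,120:520,::-1]
im=np.hstack([a,b]);cv2.imwrite('pics/h8.png',np.clip(255*(im/255.)**.7,0,255).astype('uint8'))
E
```

```text
t 16.75 p [0.5278 0.0132 0.1807] tx [ 0.989 -0.147 -0.   ] tz [-0.  0. -1.] f [ 0.1 -0.5 -0.8] tq [-0.07 -0.01  0.02] w 0.57 gf 87.6 q [ 0.34  0.19 -0.51  1.76  0.1   1.21 -1.91]
```

View pics/h8.png

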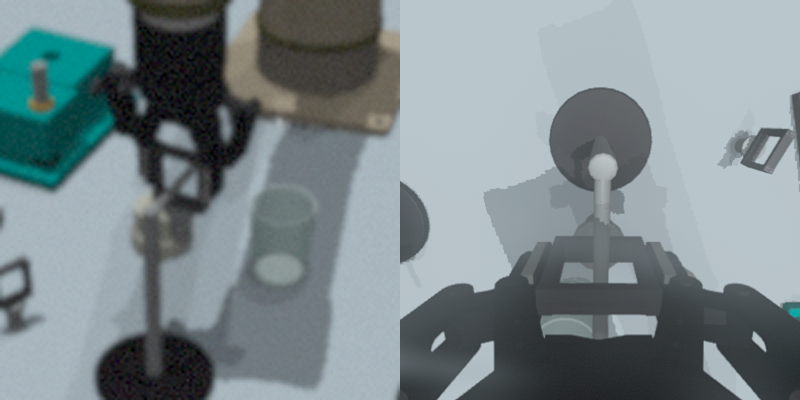

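The wire now passes through the stirrup's window (wrist column 600, centred) with no force. Lowering onto it.

Call:
{"method": "move_arm", "body": {"motion": [[[0,0,0.01],[0,0,0],-1],[[0,0,0.01],[0,0,0],-1],[[0,0,0.006],[0,0,0],-1],[[0,0,0.002],[0,0,0],-1],[[0,0,0],[0,0,0],-1]], "newtons": 60}}

```text
clock: 17.35
position: [0.5268, 0.0134, 0.1596]
ee_rot: [0.997, -0.074, -0.0, 0.0]
ft_force: [0.4, -0.7, -0.6]
grip_width: 0.577
grasp_force: 87.6
```

Call:
{"method": "move_arm", "body": {"motion": [[[0,0,0.001],[0,0,0],-1],[[0,0,0.001],[0,0,0],-1],[[0,0,0],[0,0,0],-1]], "newtons": 30}}

```text
clock: 17.65
position: [0.527, 0.0134, 0.1584]
ee_rot: [0.997, -0.074, 0.0, 0.0]
ft_force: [0.1, 0.1, -1.2]
grip_width: 0.572
grasp_force: 87.6
```

Call:
{"method": "move_arm", "body": {"motion": [[[0,0,0.001],[0,0,0],-1],[[0,0,0.001],[0,0,0],-1],[[0,0,0],[0,0,0],-1]]}}

```text
clock: 17.95
position: [0.5271, 0.0133, 0.1571]
ee_rot: [0.997, -0.074, 0.0, 0.0]
ft_force: [-0.7, -0.5, 0.1]
grip_width: 0.572
grasp_force: 88.1
```

Call:
{"method": "move_arm", "body": {"motion": [[[0,0,0.001],[0,0,0],-1],[[0,0,0.001],[0,0,0],-1],[[0,0,0],[0,0,0],-1]]}}

```text
clock: 18.25
position: [0.5273, 0.0134, 0.1568]
ee_rot: [0.997, -0.074, 0.001, 0.0]
ft_force: [-7.3, -1.4, 13.1]
grip_width: 0.568
grasp_force: 89.3
```

Call:
{"method": "move_arm", "body": {"motion": [[[0,0,-0.0012],[0,0,0],-1],[[0,0,0],[0,0,0],0.3],[[0,0,0],[0,0,0],0.5],[[0,0,0],[0,0,0],0.8],[[0,0,0],[0,0,0],1],[[0,0,0],[0,0,0],1],[[0,0,0],[0,0,0],1],[[0,0,0],[0,0,0],1],[[0,0,0],[0,0,0],1]]}}

```text
clock: 19.15
position: [0.527, 0.0134, 0.1563]
ee_rot: [0.997, -0.074, 0.0, 0.0]
ft_force: [1.4, 0.9, 0.3]
grip_width: 0.997
grasp_force: 0.0
```

```bash
python3 st.py; python3 - <<'E'
from h import *
s=snap('scene','s9');w=snap('wrist','w9')
a=cv2.resize(s['pixels'][110:260,250:400,::-1],(400,400),interpolation=cv2.INTER_CUBIC)
b=w['pixels'][:,120:520,::-1]
im=np.hstack([a,b]);cv2.imwrite('pics/h9.png',np.clip(255*(im/255.)**.7,0,255).astype('uint8'))
E
```

```text
t 19.15 p [0.527  0.0134 0.1563] tx [ 0.989 -0.147  0.   ] tz [ 0. -0. -1.] f [1.4 0.9 0.3] tq [0.06 0.02 0.05] w 0.997 gf 0.0 q [ 0.34  0.21 -0.5   1.79  0.11  1.16 -1.92]
```

View pics/h9.png

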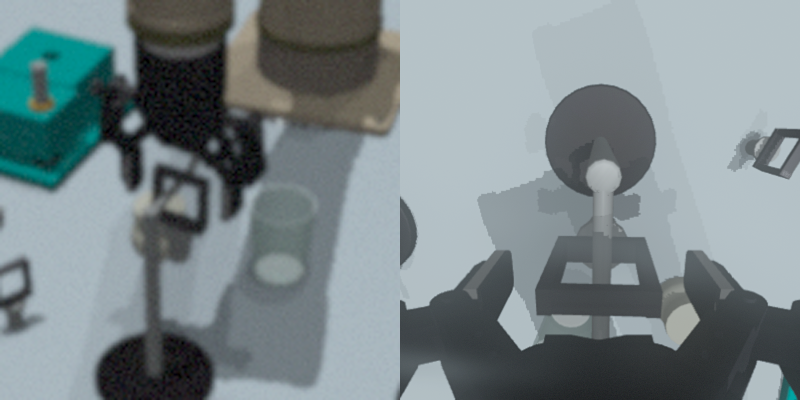

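The pin hangs on the wire by its bar (scene crop (183,195)), with both fingers clear on each side. Retreating straight up.

Call:
{"method": "move_arm", "body": {"motion": [[[0,0,-0.02],[0,0,0],1],[[0,0,-0.03],[0,0,0],1],[[0,0,-0.04],[0,0,0],1],[[0,0,-0.05],[0,0,0],1],[[0,0,-0.05],[0,0,0],1],[[0,0,0],[0,0,0],1],[[0,0,0],[0,0,0],1],[[0,0,0],[0,0,0],1],[[0,0,0],[0,0,0],1],[[0,0,0],[0,0,0],1],[[0,0,0],[0,0,0],1],[[0,0,0],[0,0,0],1]]}}

```text
clock: 20.45
position: [0.5269, 0.0134, 0.2985]
ee_rot: [0.997, -0.074, -0.0, 0.0]
ft_force: [0.0, 0.6, 0.5]
grip_width: 0.998
grasp_force: 0.0
```

```bash
python3 st.py; python3 - <<'E'
from h import *
s=snap('scene','s10')
cv2.imwrite('pics/h10.png',cv2.resize(s['pixels'][110:360,150:450,::-1],(720,600),interpolation=cv2.INTER_CUBIC))
E
```

```text
t 20.45 p [0.5269 0.0134 0.2985] tx [ 0.989 -0.147 -0.   ] tz [-0. -0. -1.] f [0.  0.6 0.5] tq [0.03 0.03 0.01] w 0.998 gf 0.0 q [ 0.35  0.12 -0.51  1.59  0.06  1.45 -1.88]
```

View pics/h10.png

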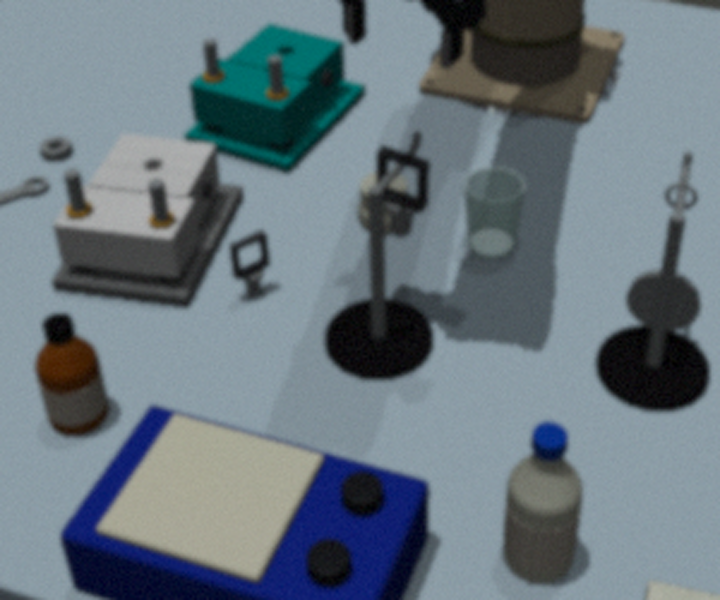

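The pin hangs on the empty hook at (402,180), the bore is empty at (153,163), and the beaker, jar and both bottles are standing in place.

```bash
python3 -c "
from workcell import order
print(order.hand_in())"
```

```text
the job is handed in; nothing more can be done
None
```

The pin is out of the bore and hanging by its stirrup on the empty hook, the carriage did not measurably lift in any check during the draw, nothing else was disturbed, and the job was handed in at about 20.5 s.

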